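# Close and hold the belt cover of a shoemaker's edge finisher

### The arm

A 7-joint arm with a two-finger parallel gripper is mounted at the origin on the work surface. World frame = base frame: x ahead of the robot, y to its left, z up, the work surface at z = 0. Lengths are in m, angles in rad, forces in N, time in s.
With the tool pointing down it reaches from about 0.4 to 0.85 m from the base axis. Payload 4.5 kg.
Tool frame: the origin (TCP) lies at the very end of the fingers, on their centre line; the grasp point (between the pads) lies 19 mm behind it; z points along the fingers, y is the line along which they close (so a half turn about z gives the same grasp; the last joint's range is limited). The gripper opens to 88 mm and grips with 3 to 60 N. Pads are 18 mm wide; open, the fingers measure 123 mm over their backs; the gripper's body (75 mm by 187 mm) begins 45 mm behind the grasp point.
Start: joints at [-1.244, 0.689, -0.195, 1.565, 0.157, 0.902, -0.215], TCP at [0.18, 0.598, 0.239] pointing down, gripper open.
Joint ranges: [-3.01, 3.01], [-0.46, 2.08], [-1.47, 1.51], [0.13, 2.56], [-1, 4.14], [0.04, 2.09], [-2.66, 2.66]. Speed limits (rad/s): [2.57, 2.57, 3.14, 3.14, 3.14, 3.14, 3.14].

### API

Orientations are given as a unit quaternion [w, x, y, z].
In Python, from bench import * gives the robot as it stands.
- The arm moves only by the tool nudge_tcp, called after "Call:" as a command line: name --argument value ..., lists and objects as JSON in quotes. Schema: {"type":"object","properties":{"plan":{"type":"array","items":{"type":"object","properties":{"sx":{"type":"number"},"sy":{"type":"number"},"sz":{"type":"number"},"rx":{"type":"number"},"ry":{"type":"number"},"rz":{"type":"number"},"aperture":{"type":"number"}},"additionalProperties":false,"required":["aperture"]},"minItems":1,"maxItems":10},"squeeze":{"type":"number"},"only":{"type":"string"},"quiet":{"type":"boolean"},"lines":{"type":"string"}},"required":["plan"],"additionalProperties":false}. plan is a list of rows, 1 to 10 of them, each an object with the fields sx, sy, sz (the shift in normalised numbers (1 is 0.3 m)), rx, ry, rz (a rotation vector in fractions of the full range, 1 being 2 pi rad), aperture (the opening from 0.0 (shut) to 1.0 (fully open)); a field left out counts as zero (the opening has to be given); each row shifts and turns the commanded pose from where the row before left it, along the tool's axes as they then stand; what a row does not reach is not made up. A row lasts 1/10 s, in which the tool goes at most 0.05 m and 0.15 rad, less where a joint would pass 70% of its speed; a pose out of reach is approached as far as the arm can. The fingers move at their own pace and stop on an object; squeeze is the grip in N (left out, the last holds). Time passes only in rows, so rows that do not move let the fingers close. The tool returns the time, the measured TCP pose, the force, the opening and the grip force at its end. only (a regular expression) keeps the lines of the reply that match it, lines (a string "A,B") keeps lines A to B, and quiet returns only ok. No shift or turn number may pass 1 either way. Input that does not fit is refused with a message, and nothing moves.
- get_obs(): the state, without advancing time (a new reading comes with each control period).
- get_image(name): name is "side" or "top" or "wrist"; returns the picture (400x640x3 uint8, red, green, blue); there is no depth.
- camera_model(name): a dict with "fx", "fy", "cx", "cy" (pixels), "dist_coeffs" ([k1, k2, p1, p2, k3] as OpenCV has them; the pictures are not rectified), "cam_to_world" (4x4, takes a point from camera to world coordinates); the wrist camera has in their place "mount" (4x4, takes a point from camera to tool coordinates, whose origin is the TCP and whose axes are the flange's). Camera axes: x right, y down, z forward; pixel columns grow to the right and rows downward; lengths in m; the calibration is good to about 2 mm. A picture is of the moment at which its call begins: read the wrist's pose just before it. camera_model takes no time and is no camera call.
- sign_off(): hands the job in; it is judged then, once.
The state is a dict: "t": time; "joint_pos": joint angles; "qd": joint speeds; "joint_efforts": joint torques, N m; "eef_pos": TCP position; "eef_rot": TCP orientation; "ft_force": force on the tool from outside, world axes, zero at the start; "moment": the same for the moment, N m; "finger_gap": opening from 0.0 (shut) to 1.0 (fully open); "gripper_force": force on a finger pad.
Only numpy, scipy, OpenCV 4.12 (cv2) and the standard library are available. Lean on these libraries where they do the work, as an engineer would, in place of code of your own. Each camera call takes 0.05 s, during which the arm holds its last target. There are 200 camera calls.

### The job

Close the belt box of the edge finisher: first, with the cover panel still standing open, turn the wing of the quarter-turn stud until it lines up with the slot it must pass through in the panel (square to the hinge, along the two engraved marks). Then swing the spring-loaded panel down over the wing and press it fully home on the frame, and finish while still holding it pressed there with the fingers, as it springs open if let go. Leave the things lying around undisturbed.

Things in the scene. Friction and masses are not known exactly. Their poses are not given: they have to be found in the camera images.
- finisher: Edge finisher fixed to the bench: grey-green steel belt box 180 (x) x 200 (y) x 90 mm high, open on top at its +y part, with a ledge flush with its top at y = -9 to -100 mm that carries the stud. Origin: centre of the underside. Motor (97 mm high) on the +y end out to y = 230, abrasive drum and brush (104 mm high) on the -y end out to y = -225.
- panel_hinge (a point): Midpoint of the panel's hinge line, on the finisher at (0, 80, 90) mm; axes parallel to the finisher's. The hinge line runs along x.
- panel (a joint): Panel's angle: 0 = fully home, flat on the box; grows as it opens. Starts leaning back past upright at 1.75 to 1.85; stop at 1.95. A hinge spring with some friction holds it open: holding it shut takes 0.5 to 0.9 N m, i.e. 4 to 7 N at 120 mm from the hinge, less when more open. While the wing is crosswise the panel stops on it at about 0.25.
- panel_face (a point): On the outer (upper when shut) face of the aluminium panel, on its midline, 80 mm from the hinge. x along the hinge, y towards the hinge, z out of the outer face. Panel: 150 mm (x) wide, free edge 168 mm from the hinge, 6 mm thick, about 250 g; hinge line at the inner face; outer face 96 mm above the bench when shut.
- panel_slot (a point): Centre of the slot through the panel, at the outer face, 130 mm from the hinge, axes as panel_face. The slot is 18 mm (x) by 54 mm (y) and passes over the wing when the wing is in line.
- stud_top (a point): Centre of the top of the steel wing stud, 124 mm above the bench, at (0, -50) mm on the finisher; turns with the stud: y along the wing, z up. The wing is 34 mm long (y), 10 mm thick (x) and 24 mm high (34 to 10 mm above the ledge), on a neck 16 mm in diameter, with a dark line along its top.
- stud (a joint): Turn of the stud in rad, counter-clockwise from above positive: 0 = wing along the finisher's y, in line with the slot and the two engraved marks; starts between -1.4 and -0.85; stops at -1.65 and 0.45 (no stop or detent at 0). Stiff to turn (about 0.06 N m) and stays where left.
- shoe_last: Bystander: wooden shoe last 210 x 66 x 85 mm, origin at the centre of its underside.
- tack_tin: Bystander: round steel tin, 72 mm in diameter, 75 mm high, origin at the centre of its underside.
- wax_jar: Bystander: amber glass jar with black lid, 64 mm in diameter, 85 mm high, origin at the centre of its underside.
- hammer: Bystander: hammer lying on the bench on the robot's left, origin under its middle.

How it is judged:
On the way, in this order (a step that is already met when the one before it is completed fails the run):
1. the wing is in line with the slot while the panel stands open (value of joint stud between -0.15 and 0.15 rad and value of joint panel above 1 rad), for 0.2 s.
2. the panel is pressed home over the wing (value of joint panel below 0.03 rad and contact force between the fingers and panel above 2 N), for 0.2 s.
At the end, for the whole second after the job is handed in: The panel lies home on the frame (within 0.03 rad, about 5 mm at its free edge) with the wing through its slot (within 0.2 rad of in line), and the fingers are still pressing on the panel with more than 2 N (all of step 2 and value of joint stud between -0.2 and 0.2 rad); the arm keeps its last pose, push and grip.
It fails at once if a bystander was moved more than 30 mm (distance of any of shoe_last, tack_tin, wax_jar, hammer from where it was at the start of the episode above 0.03 m).
It also fails if it takes over 59 s, if anything falls off the work surface, if the arm or the gripper's body presses on something with over 40 N, if the wrist force passes 120 N, or if a joint passes its speed limit or range.

## Working session

There is one attempt and no reset: what is moved stays moved. The work goes in short steps, Python scripts to look and compute and a tool call to move; the robot and the scene stay as the last step left them, time stands still between calls to the robot, and variables do not carry over. Pictures are saved under pics/ and viewed, at most 10 in all, crops included, and the job is handed in when it is done.

```bash
mkdir -p pics; python3 - <<'E'
from bench import *
import cv2,numpy as np
o=get_obs();print(o)
for n in("side","top"):
    cv2.imwrite(f"pics/{n}0.png",get_image(n)[...,::-1]);c=camera_model(n);print(n,{k:np.round(v,4).tolist() for k,v in c.items()})
print(camera_model("wrist"))
E
```

```text
{'t': 0.0, 'joint_pos': array([-1.2442068 ,  0.68999577, -0.19453447,  1.56636753,  0.1572901 ,
        0.9024687 , -0.21509731]), 'qd': array([-7.03752292e-05,  2.38722451e-04,  1.76492333e-04, -3.61735979e-04,
        1.15310081e-03,  8.13945747e-04, -8.67733659e-04]), 'joint_efforts': array([-5.13324824e-05, -5.27548492e+01, -1.26672048e+00, -1.53424448e+01,
       -5.26881649e-02,  6.74277529e-03,  1.65935612e-04]), 'eef_pos': array([0.18023875, 0.59777887, 0.23789692]), 'eef_rot': array([-8.04687321e-05,  1.45823061e-01,  9.89310256e-01, -9.20244373e-04]), 'ft_force': array([-0.54427296, -0.05871459, -0.54616748]), 'moment': array([ 0.022683  , -0.00012322,  0.00700909]), 'gripper_force': 0.0, 'finger_gap': 0.9957988162602421}
side {'fx': 390.7844, 'fy': 390.7844, 'cx': 317.2684, 'cy': 196.3131, 'dist_coeffs': [-0.0028, 0.0, 0.0, 0.0, 0.0], 'cam_to_world': [[0.8073, -0.4457, 0.3869, 0.0743], [-0.5902, -0.6122, 0.5262, -0.5411], [0.0023, -0.6532, -0.7572, 1.011], [0.0, 0.0, 0.0, 1.0]]}
top {'fx': 370.6344, 'fy': 370.6344, 'cx': 315.4907, 'cy': 196.6659, 'dist_coeffs': [-0.073, 0.0, 0.0, 0.0, 0.0], 'cam_to_world': [[-0.0254, -0.983, 0.182, 0.4027], [-0.9995, 0.0285, 0.0143, 0.1083], [-0.0192, -0.1816, -0.9832, 1.0229], [0.0, 0.0, 0.0, 1.0]]}
{'fx': 300.5875729688011, 'fy': 300.5875729688011, 'cx': 321.4095950361225, 'cy': 200.8861708580858, 'dist_coeffs': array([0.01108146, 0.        , 0.        , 0.        , 0.        ]), 'mount': array([[ 6.05612414e-04, -9.48376286e-01, -3.17146737e-01,
         8.21307000e-02],
       [ 9.99999808e-01,  5.33147191e-04,  3.15274076e-04,
        -4.90562457e-04],
       [-1.29912565e-04, -3.17146868e-01,  9.48376427e-01,
        -1.45704069e-01],
       [ 0.00000000e+00,  0.00000000e+00,  0.00000000e+00,
         1.00000000e+00]])}
```

View pics/top0.png

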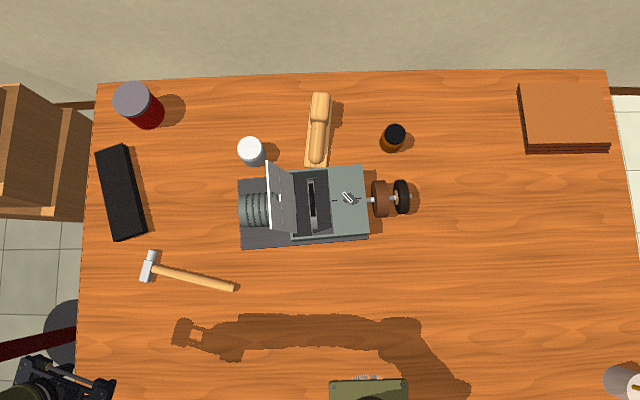

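View pics/side0.png

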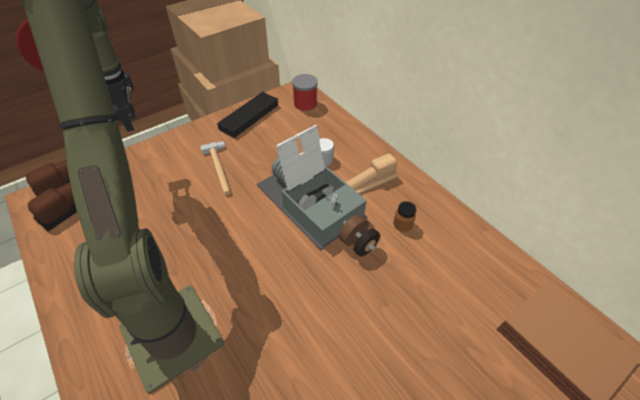

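The top view shows the box at about (330,203), the motor on the left (world +y) and the drum on the right. The wing is at about (350,197) and the panel stands at about (275,200). I'll enlarge both views to get corners.

```bash
cat > h.py <<'E'
from bench import *
import cv2,numpy as np
from scipy.spatial.transform import Rotation as R
def toolT(o=None):
    o=o or get_obs();T=np.eye(4);T[:3,:3]=R.from_quat(np.roll(o["eef_rot"],-1)).as_matrix();T[:3,3]=o["eef_pos"];return T
def ray(n,px,T=None):
    c=camera_model(n);K=np.array([[c["fx"],0,c["cx"]],[0,c["fy"],c["cy"]],[0,0,1]])
    M=c["cam_to_world"] if n!="wrist" else T@c["mount"]
    u=cv2.undistortPoints(np.array(px,float).reshape(-1,1,2),K,np.array(c["dist_coeffs"])).reshape(-1,2)
    d=np.c_[u,np.ones(len(u))]@np.array(M)[:3,:3].T
    return np.array(M)[:3,3],d
def plane(n,px,z,T=None):
    p,d=ray(n,px,T);return p+d*((z-p[2])/d[:,2])[:,None]
def proj(n,P,T=None):
    c=camera_model(n);K=np.array([[c["fx"],0,c["cx"]],[0,c["fy"],c["cy"]],[0,0,1]])
    M=np.linalg.inv(c["cam_to_world"] if n!="wrist" else T@c["mount"])
    return cv2.projectPoints(np.array(P,float).reshape(-1,3),cv2.Rodrigues(M[:3,:3])[0],M[:3,3],K,np.array(c["dist_coeffs"]))[0].reshape(-1,2)
E
python3 - <<'E'
from h import *
a=cv2.imread("pics/top0.png")[150:260,230:430];b=cv2.imread("pics/side0.png")[120:260,250:400]
a=cv2.resize(a,None,fx=4,fy=4,interpolation=cv2.INTER_CUBIC);cv2.imwrite("pics/top0c.png",a)
print(np.round(plane("top",[[363,165],[369,236],[350,197]],.09),3), np.round(plane("side",[[340,200]],.12),3))
E
```

```text
[[ 0.656 -0.004  0.09 ]
 [ 0.471 -0.01   0.09 ]
 [ 0.572  0.034  0.09 ]] [[0.576 0.026 0.12 ]]
```

View pics/top0c.png

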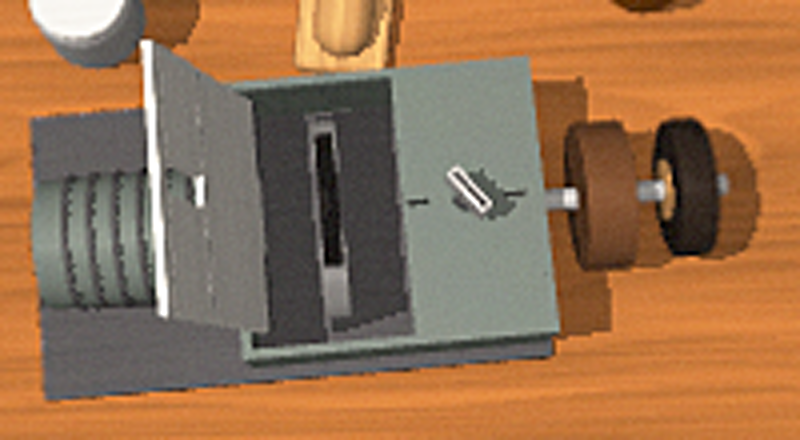

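The crop shows the ledge corners at crop (528,58) and (558,330), the engraved marks at (418,202) and (514,193), and the wing ends at (455,170) and (487,210).

```bash
python3 - <<'E'
from h import *
f=lambda l:np.array(l)/4+[229.6,149.6]
P=plane("top",f([[528,58],[558,330],[413,335],[390,76],[418,202],[514,193]]),.09)
print(np.round(P,4)); print("width",np.linalg.norm(P[0]-P[1]))
ex=P[0]-P[1];print("yaw x-edge",np.arctan2(ex[1],ex[0])); m=P[4]-P[5];print("yaw marks",np.arctan2(-m[0],m[1]))
# wing mask
g=cv2.imread("pics/top0.png");cr=g[185:206,338:358].min(2)
ys,xs=np.where(cr>175);print(len(xs))
W=plane("top",f([[455,170],[487,210]]),.124);print(np.round(W,4),"len",np.linalg.norm(W[0]-W[1]),"c",W.mean(0))
d=W[0]-W[1];print("wing world yaw (y axis)",np.arctan2(-d[0],d[1]))
yaw=.5*(np.arctan2(ex[1],ex[0])+np.arctan2(-m[0],m[1]))
Y=np.array([-np.sin(yaw),np.cos(yaw),0]);X=np.array([np.cos(yaw),np.sin(yaw),0])
O=(P[0]+P[1])/2+.1*Y;print("origin",O,"stud",O-.05*Y,"hinge",O+.08*Y,"yaw",yaw)
E
```

```text
[[ 6.580e-01 -2.000e-04  9.000e-02]
 [ 4.809e-01 -1.060e-02  9.000e-02]
 [ 4.804e-01  8.060e-02  9.000e-02]
 [ 6.486e-01  8.980e-02  9.000e-02]
 [ 5.651e-01  7.460e-02  9.000e-02]
 [ 5.692e-01  1.310e-02  9.000e-02]]
width 0.17739413723566955
yaw x-edge 0.058546063271922355
yaw marks 0.06592620568488583
30
[[0.5786 0.0523 0.124 ]
 [0.553  0.0336 0.124 ]] len 0.031681263110912544 c [0.56578566 0.04294978 0.124     ]
wing world yaw (y axis) -0.9407805641991663
origin [0.56326011 0.09440777 0.09      ] stud [0.56636991 0.04450457 0.09      ] hinge [0.55828443 0.17425289 0.09      ] yaw 0.06223613447840409
```

Units first: shifts go in shares of 0.3 m and turns go in shares of 2 pi rad. So -0.04 m / 0.3 = -0.1333, -0.026 m / 0.3 = -0.0867.

Call:
nudge_tcp --plan '[{"sz": -0.1333, "aperture": 0.6}, {"sz": -0.1333, "aperture": 0.6}, {"sx": -0.0867, "sy": -0.07, "aperture": 0.6}, {"sx": -0.0867, "sy": -0.07, "aperture": 0.6}, {"sx": -0.0867, "sy": -0.07, "aperture": 0.6}, {"sx": -0.0867, "sy": -0.07, "aperture": 0.6}, {"sx": -0.0867, "sy": -0.07, "aperture": 0.6}, {"sx": -0.0867, "sy": -0.07, "aperture": 0.6}, {"sx": -0.0867, "sy": -0.07, "aperture": 0.6}, {"sx": -0.0867, "sy": -0.07, "aperture": 0.6}]' --squeeze 30

```text
t: 1.1
eef_pos: [0.3315, 0.3761, 0.3185]
eef_rot: [-0.0, 0.146, 0.989, -0.0]
ft_force: [0.9, 0.3, 1.3]
finger_gap: 0.595
gripper_force: 0.0
```

Call:
nudge_tcp --plan '[{"sx": -0.0867, "sy": -0.07, "aperture": 0.6}, {"sx": -0.0867, "sy": -0.07, "aperture": 0.6}, {"sx": -0.0867, "sy": -0.07, "aperture": 0.6}, {"sx": -0.0867, "sy": -0.07, "aperture": 0.6}, {"sx": -0.0867, "sy": -0.07, "aperture": 0.6}, {"sx": -0.0867, "sy": -0.07, "aperture": 0.6}, {"sx": -0.0867, "sy": -0.07, "aperture": 0.6}, {"sx": -0.0867, "sy": -0.07, "aperture": 0.6}, {"sx": -0.0867, "sy": -0.07, "aperture": 0.6}, {"sx": -0.0867, "sy": -0.07, "aperture": 0.6}]'

```text
t: 2.1
eef_pos: [0.5197, 0.1001, 0.3184]
eef_rot: [-0.0, 0.146, 0.989, -0.0]
ft_force: [0.3, 0.0, -1.2]
finger_gap: 0.598
gripper_force: 0.0
```

Call:
nudge_tcp --plan '[{"rz": 0.0236, "aperture": 0.6}, {"rz": 0.0236, "aperture": 0.6}, {"rz": 0.0236, "aperture": 0.6}, {"rz": 0.0236, "aperture": 0.6}, {"rz": 0.0236, "aperture": 0.6}, {"rz": 0.0236, "aperture": 0.6}, {"rz": 0.0236, "aperture": 0.6}, {"rz": 0.0236, "aperture": 0.6}, {"rz": 0.0236, "aperture": 0.6}, {"rz": 0.0236, "aperture": 0.6}]'

```text
t: 3.1
eef_pos: [0.519, 0.1015, 0.3184]
eef_rot: [-0.0, 0.777, 0.63, -0.0]
ft_force: [-0.8, -0.2, -0.4]
finger_gap: 0.598
gripper_force: 0.0
```

Call:
nudge_tcp --plan '[{"rz": 0.0236, "aperture": 0.6}, {"rz": 0.0236, "aperture": 0.6}, {"rz": 0.0236, "aperture": 0.6}, {"rz": 0.0236, "aperture": 0.6}, {"rz": 0.0236, "aperture": 0.6}, {"aperture": 0.6}, {"aperture": 0.6}]'

```text
t: 3.8
eef_pos: [0.5191, 0.1016, 0.3184]
eef_rot: [0.0, 0.95, 0.311, -0.0]
ft_force: [-0.3, 0.5, 0.7]
finger_gap: 0.6
gripper_force: 0.0
```

```bash
python3 - <<'E'
from h import *
o=get_obs();T=toolT(o);print(np.round(o["joint_pos"],2),np.round(T,3),np.arctan2(T[1,1],T[0,1]))
im=get_image("wrist")[...,::-1];cv2.imwrite("pics/w1.png",im);np.save("w1.npy",T)
print(proj("wrist",[[.566,.0445,.124]],T))
E
```

```text
[-0.57  0.5   0.46  1.77 -0.26  0.94 -0.94] [[ 0.806  0.591 -0.001  0.519]
 [ 0.591 -0.806 -0.     0.102]
 [-0.001 -0.    -1.     0.318]
 [ 0.     0.     0.     1.   ]] -0.9381567142097528
[[384.63131356 172.02421061]]
```

View pics/w1.png

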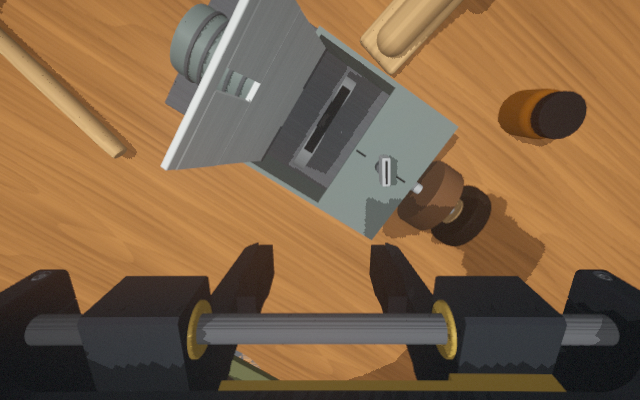

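The wing top is at about (386,171), predicted (385,172), and stands upright in the image, so it lies along tool x. I'll refine with a mask.

```bash
python3 - <<'E'
from h import *
T=np.load("w1.npy");g=cv2.imread("pics/w1.png")
m=(g[150:195,375:400].min(2)>165).astype(np.uint8);n,l,s,c=cv2.connectedComponentsWithStats(m);print(s[1:],c[1:]+[375,150])
i=1+s[1:,4].argmax();ys,xs=np.where(l==i);r=cv2.minAreaRect(np.c_[xs,ys].astype(np.float32));print(r)
ce=np.array(r[0])+[375,150]
for z in(.124,):
  w=plane("wrist",[ce],z,T);print(w,"tool delta",(w[0]-T[:3,3])@T[:3,:3])
b=plane("wrist",cv2.boxPoints(r)+[375,150],.124,T);print(np.round((b-T[:3,3])@T[:3,:3],4))
E
```

```text
[[  7   8   8  28 141]] [[385.54609929 170.68085106]]
((10.5, 21.5), (27.0, 7.0), 90.0)
[[0.5670663  0.04409124 0.124     ]] tool delta [0.00481449 0.07478034 0.19441407]
[[ 0.0205  0.0697  0.1944]
 [ 0.0205  0.0777  0.1944]
 [-0.0113  0.08    0.1944]
 [-0.0113  0.0718  0.1944]]
```

Converted, 0.045 m / 0.3 = 0.15, 0.035 m / 0.3 = 0.1167.

Call:
nudge_tcp --plan '[{"sx": 0.005, "sy": 0.0833, "aperture": 0.6}, {"sx": 0.005, "sy": 0.0833, "aperture": 0.6}, {"sx": 0.005, "sy": 0.0817, "aperture": 0.6}, {"sz": 0.15, "aperture": 0.6}, {"sz": 0.15, "aperture": 0.6}, {"sz": 0.15, "aperture": 0.6}, {"sz": 0.1167, "aperture": 0.6}, {"sz": 0.0833, "aperture": 0.6}, {"sz": 0.0567, "aperture": 0.6}, {"aperture": 0.6}]'

```text
t: 4.85
eef_pos: [0.5652, 0.0439, 0.1045]
eef_rot: [-0.001, 0.951, 0.31, -0.002]
ft_force: [0.1, -0.2, 1.1]
finger_gap: 0.604
gripper_force: 0.0
```

Call:
nudge_tcp --plan '[{"aperture": 0}, {"aperture": 0}, {"aperture": 0}, {"aperture": 0}, {"aperture": 0}, {"aperture": 0}, {"aperture": 0}]' --squeeze 40

```text
t: 5.55
eef_pos: [0.567, 0.0439, 0.1071]
eef_rot: [0.0, 0.951, 0.309, 0.0]
ft_force: [-0.2, 0.7, 3.3]
finger_gap: 0.109
gripper_force: 39.7
```

Converted, -0.1 rad / 6.2832 = -0.0159.

Call:
nudge_tcp --plan '[{"rz": -0.0159, "aperture": 0}, {"rz": -0.0159, "aperture": 0}, {"rz": -0.0159, "aperture": 0}, {"rz": -0.0159, "aperture": 0}, {"rz": -0.0159, "aperture": 0}, {"rz": -0.0159, "aperture": 0}, {"rz": -0.0159, "aperture": 0}, {"rz": -0.0159, "aperture": 0}, {"rz": -0.0159, "aperture": 0}, {"rz": -0.0159, "aperture": 0}]'

```text
t: 6.55
eef_pos: [0.5664, 0.0441, 0.1071]
eef_rot: [-0.0, 0.685, 0.729, -0.0]
ft_force: [-2.0, 0.3, 5.1]
finger_gap: 0.111
gripper_force: 39.7
```

Call:
nudge_tcp --plan '[{"aperture": 0}, {"aperture": 0}, {"aperture": 0}]'

```text
t: 6.85
eef_pos: [0.5664, 0.0441, 0.1071]
eef_rot: [-0.0, 0.687, 0.727, -0.0]
ft_force: [-2.5, -0.2, 5.7]
finger_gap: 0.11
gripper_force: 39.6
```

```bash
python3 - <<'E'
from h import *
o=get_obs();T=toolT(o);print(np.round(o["joint_pos"],2),o["moment"],np.arctan2(T[1,1],T[0,1]))
E
```

```text
[-0.18  0.8   0.03  1.85 -0.05  0.49 -0.06] [0.12216563 0.46807358 0.05729133] 0.055986205614879395
```

Converted, -0.045 m / 0.3 = -0.15, -0.04 m / 0.3 = -0.1333.

Call:
nudge_tcp --plan '[{"aperture": 0.8}, {"aperture": 0.8}, {"aperture": 0.8}, {"aperture": 0.8}, {"sz": -0.1, "aperture": 0.8}, {"sz": -0.1333, "aperture": 0.8}, {"sz": -0.15, "aperture": 0.8}, {"sz": -0.15, "aperture": 0.8}, {"sz": -0.1333, "aperture": 0.8}, {"aperture": 0.8}]'

```text
t: 7.85
eef_pos: [0.5702, 0.0439, 0.3124]
eef_rot: [0.004, 0.687, 0.727, 0.005]
ft_force: [0.5, 0.8, 0.2]
finger_gap: 0.798
gripper_force: 0.0
```

```bash
python3 - <<'E'
from h import *
T=toolT();im=get_image("wrist")[...,::-1];np.save("w2.npy",T);c=proj("wrist",[[.566,.0445,.124]],T)[0];print(c)
x,y=c.astype(int);print(np.round(T,3))
cv2.imwrite("pics/w2.png",cv2.resize(im[max(0,y-60):y+60,x-80:x+80],None,fx=4,fy=4));print(x-80,max(0,y-60))
E
```

```text
[315.43632479 175.73203229]
[[-0.057  0.998  0.012  0.57 ]
 [ 0.998  0.057  0.002  0.044]
 [ 0.001  0.012 -1.     0.312]
 [ 0.     0.     0.     1.   ]]
235 115
```

View pics/w2.png

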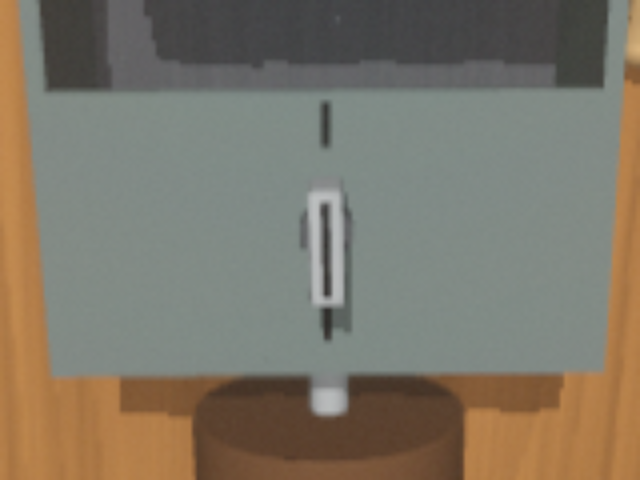

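The wing's dark line, (325,205) to (328,295), is in line with the marks at (325,100) and (327,340). It is aligned. Next I go over and behind the panel.

Converted, 0.03 m / 0.3 = 0.1.

Call:
nudge_tcp --plan '[{"sx": 0.1, "aperture": 0.8}, {"sx": 0.1, "aperture": 0.8}, {"sx": 0.1, "aperture": 0.8}, {"sx": 0.1, "aperture": 0.8}, {"sx": 0.1, "aperture": 0.8}, {"sx": 0.1, "aperture": 0.8}, {"sx": 0.1, "aperture": 0.8}, {"aperture": 0.8}, {"aperture": 0.8}]'

```text
t: 8.8
eef_pos: [0.5537, 0.2534, 0.3049]
eef_rot: [-0.0, 0.686, 0.728, -0.002]
ft_force: [-0.4, -1.0, -1.0]
finger_gap: 0.8
gripper_force: 0.0
```

```bash
python3 - <<'E'
from h import *
T=toolT();cv2.imwrite("pics/s3.png",cv2.resize(get_image("side")[60:260,220:420,::-1],None,fx=3,fy=3));print(np.round(T,4))
Y=np.array([-.0622,.998,0]);X=np.array([.998,.0622,0]);print((T[:3,3]-[.5633,.0944,0])@np.c_[X,Y])
E
```

```text
[[-0.0593  0.9982 -0.0029  0.5537]
 [ 0.9982  0.0593 -0.0019  0.2534]
 [-0.0017 -0.003  -1.      0.3049]
 [ 0.      0.      0.      1.    ]]
[0.00029831 0.15928161]
```

View pics/s3.png

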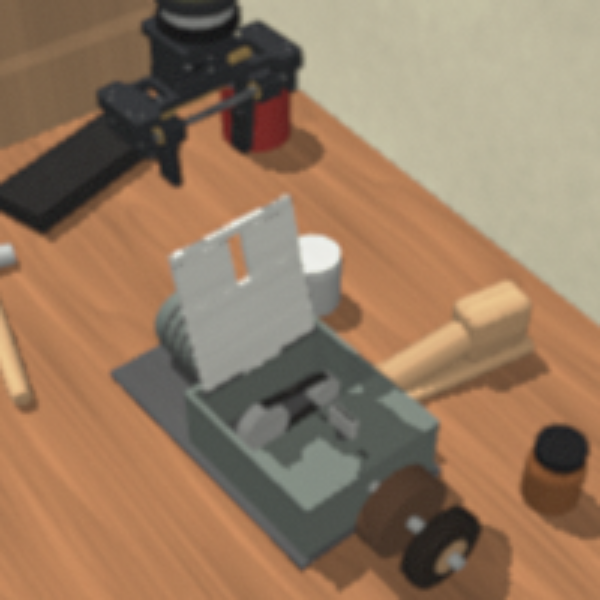

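Side view: the fingers are above and behind the panel edge, and the panel is still upright with its slot at about (237,258) in the crop. Now down and pull.

Converted, 0.033 m / 0.3 = 0.11, -0.013 m / 0.3 = -0.0433.

Call:
nudge_tcp --plan '[{"sz": 0.1, "aperture": 0.8}, {"sz": 0.1, "aperture": 0.8}, {"sz": 0.11, "aperture": 0.8}, {"sx": -0.04, "aperture": 0.8}, {"sx": -0.0433, "aperture": 0.8}, {"sx": -0.0433, "aperture": 0.8}, {"sx": -0.0433, "aperture": 0.8}, {"sx": -0.0433, "aperture": 0.8}]'

```text
t: 9.65
eef_pos: [0.5597, 0.1885, 0.2154]
eef_rot: [0.001, 0.687, 0.727, 0.002]
ft_force: [0.4, 2.0, 1.1]
finger_gap: 0.805
gripper_force: 1.1
```

Call:
nudge_tcp --plan '[{"sx": -0.035, "sz": 0.0033, "aperture": 0.8}, {"sx": -0.035, "aperture": 0.8}, {"sx": -0.04, "sz": 0.0067, "aperture": 0.8}, {"sx": -0.04, "sz": 0.0117, "aperture": 0.8}, {"sx": -0.0367, "sz": 0.0167, "aperture": 0.8}, {"sx": -0.0367, "sz": 0.0167, "aperture": 0.8}]'

```text
t: 10.25
eef_pos: [0.5627, 0.1218, 0.197]
eef_rot: [0.0, 0.686, 0.727, 0.0]
ft_force: [2.6, 2.4, 2.4]
finger_gap: 0.8
gripper_force: 1.8
```

```bash
python3 - <<'E'
from h import *
T=toolT()
Y=np.array([-.0622,.998,0]);X=np.array([.998,.0622,0]);print((T[:3,3]-[.5633,.0944,0])@np.c_[X,Y],T[2,3])
E
```

```text
[0.00113873 0.02737922] 0.1969801515494236
```

Converted, 0.011 m / 0.3 = 0.0367, -0.0105 m / 0.3 = -0.035.

Call:
nudge_tcp --plan '[{"sx": -0.035, "sz": 0.0217, "aperture": 0.8}, {"sx": -0.0317, "sz": 0.025, "aperture": 0.8}, {"sx": -0.03, "sz": 0.0283, "aperture": 0.8}, {"sx": -0.025, "sz": 0.0317, "aperture": 0.8}, {"sx": -0.0233, "sz": 0.0333, "aperture": 0.8}, {"sx": -0.02, "sz": 0.0367, "aperture": 0.8}, {"aperture": 0.8}]'

```text
t: 10.95
eef_pos: [0.5643, 0.0715, 0.1426]
eef_rot: [-0.0, 0.687, 0.727, -0.001]
ft_force: [1.9, 0.7, 2.6]
finger_gap: 0.797
gripper_force: 1.7
```

```bash
python3 - <<'E'
from h import *
T=toolT()
Y=np.array([-.0622,.998,0]);X=np.array([.998,.0622,0]);print((T[:3,3]-[.5633,.0944,0])@np.c_[X,Y],T[2,3])
cv2.imwrite("pics/s4.png",cv2.resize(get_image("side")[100:260,240:400,::-1],None,fx=3.5,fy=3.5))
E
```

```text
[-0.00038651 -0.02294355] 0.14263398264755273
```

View pics/s4.png

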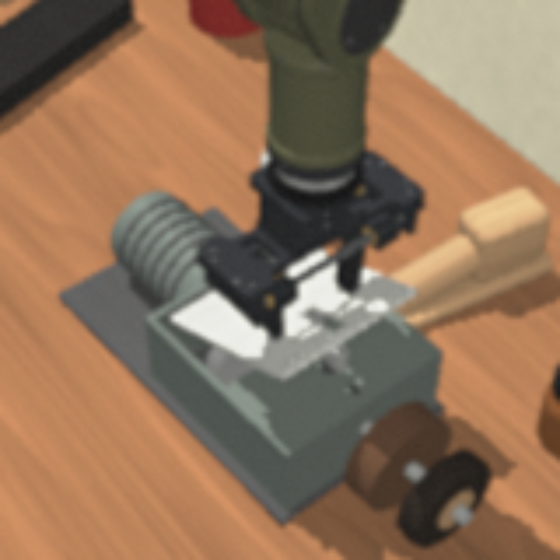

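The fingers straddle the slot and the panel is at about 0.4 rad, with the wing ahead at crop (345,375). I'll continue down.

Converted, 0.012 m / 0.3 = 0.04, 0.0115 m / 0.3 = 0.0383.

Call:
nudge_tcp --plan '[{"sx": -0.0133, "sz": 0.0383, "aperture": 0.8}, {"sx": -0.0133, "sz": 0.0383, "aperture": 0.8}, {"sx": -0.0067, "sz": 0.04, "aperture": 0.8}, {"sx": -0.0033, "sz": 0.04, "aperture": 0.8}, {"sz": 0.0133, "aperture": 0.8}, {"aperture": 0.8}, {"aperture": 0.8}]'

```text
t: 11.7
eef_pos: [0.5655, 0.0608, 0.0963]
eef_rot: [0.001, 0.687, 0.727, -0.0]
ft_force: [-3.4, -2.4, 28.2]
finger_gap: 0.796
gripper_force: 14.0
```

Converted, 0.001 m / 0.3 = 0.0033.

Call:
nudge_tcp --plan '[{"sz": 0.0033, "aperture": 0.8}, {"aperture": 0.8}, {"aperture": 0.8}, {"aperture": 0.8}, {"aperture": 0.8}]'

```text
t: 12.2
eef_pos: [0.5655, 0.0608, 0.0962]
eef_rot: [0.001, 0.687, 0.727, -0.0]
ft_force: [-5.4, -2.2, 36.7]
finger_gap: 0.803
gripper_force: 17.9
```

```bash
python3 - <<'E'
from h import *
cv2.imwrite("pics/s5.png",cv2.resize(get_image("side")[100:260,240:400,::-1],None,fx=3.5,fy=3.5))
E
```

```text
(no output)
```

View pics/s5.png

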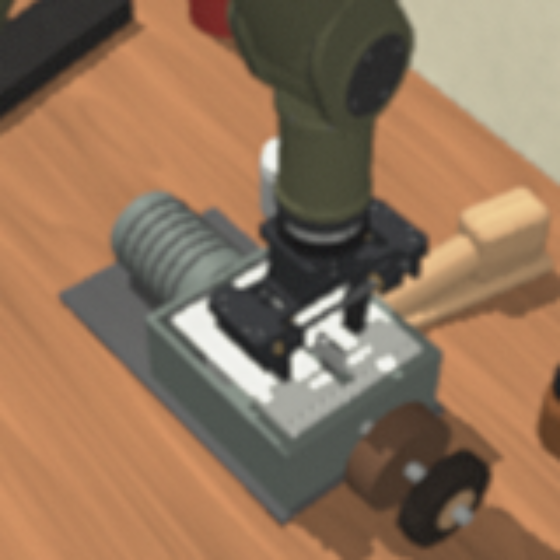

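The panel lies flat on the frame with the wing standing through the slot at crop (335,358), and the fingers press on both sides at about 37 N in total.

```bash
python3 -c "
from bench import *
print(sign_off())"
```

```text
the job is handed in; nothing more can be done
None
```

I lined up the wing with the slot, then swung the panel down over it and pressed it home. I handed the job in at about 12 s with the fingers still pressing at about 37 N; the hand-in gave no verdict.

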